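# Make up a casting charge on the spring scale and lock the pan

## Robot

A 6-joint arm with a two-finger parallel gripper is mounted at the origin on the work surface. World frame = base frame: x ahead of the robot, y to its left, z up, the work surface at z = 0. Lengths are in m, angles in rad, forces in N, time in s.
With the tool pointing down it reaches from about 0.4 to 0.825 m from the base axis. Payload 7 kg.
Tool frame: the origin (TCP) lies midway between the tips of the shut fingers; the grasp point (between the pads) lies 19 mm behind it; z points along the fingers, y is the line along which they close (so a half turn about z gives the same grasp; the last joint's range is limited). The gripper opens to 85 mm and grips with 20 to 120 N. Pads are 22 mm wide; open, the fingers measure 114 mm over their backs; the gripper's body (76 mm by 85 mm) begins 54 mm behind the grasp point. The pads swing forward as they close: fully open they stand 13 mm farther back than shut.
Start: joints at [-0.85, 0.359, 0.012, 0, -1.224, -0.288], TCP at [0.283, -0.613, 0.231] pointing down, gripper open.
Joint ranges: [-3.07, 3.07], [-1.43, 2.12], [-1.02, 1.25], [-3.03, 1.67], [-3.05, -0], [-3.03, 3.03]. Speed limits (rad/s): [2.39, 2.39, 3.01, 3.14, 3.14, 3.14].

## Interface

Orientations are given as a rotation vector (axis times angle).
In Python, from cell import r gives the robot as it stands.
- The arm moves only by the shell command python3 -m pendant 'ROWS'. ROWS is JSON, a list of rows, each an object of numbers: "ax", "ay", "az": the turn, a rotation vector about the tool's x, y, z in rad; "dx", "dy", "dz": the shift along the tool's x, y, z in cm; "gripper": the opening, from 0 (shut) to 1 (fully open). A call has 1 to 8 rows; each row is the pose to reach, as a shift and turn from the pose commanded when the call began, along the tool's axes at that moment; what a row does not reach only later rows make up. A row lasts 1/12 s, in which the tool goes at most 41.7 mm and 7.16 degrees, less where a joint would pass 70% of its speed; a pose out of reach is approached as far as the arm can. A call with a gripper value outside its range is refused whole. The fingers move at their own pace and stop on an object; the grip force is fixed at half the most. Time passes only in rows, so rows that repeat a pose let the fingers close. It gives the time, the measured TCP pose, the force, the opening and the grip force at its end, in the units of the state.
- r.sense(): the state, without advancing time (a new reading comes with each control period).
- r.capture(name): name is "scene" or "top" or "wrist"; returns the picture (420x560x3 uint8, red, green, blue); there is no depth.
- r.camera_info(name): a dict with "mtx" (3x3 intrinsics, pixels), "T" (4x4, takes a point from camera to world coordinates); the wrist camera has in their place "tool_from_camera" (4x4, takes a point from camera to tool coordinates, whose origin is the TCP and whose axes are the flange's). Camera axes: x right, y down, z forward; pixel columns grow to the right and rows downward; lengths in m; the calibration is good to about 2 mm. The wrist camera is an equidistant fisheye: a pixel r from the principal point sees the ray r / f radians off the axis. A picture is of the moment at which its call begins: read the wrist's pose just before it. camera_info takes no time and is no camera call.
- r.close_job(): hands the job in; it is judged then, once.
The state is a dict: "clock": time; "joint_positions": joint angles; "qd": joint speeds; "joint_efforts": joint torques, N m; "position": TCP position; "eef_rot": TCP orientation; "ft_force": force on the tool from outside, world axes, zero at the start; "ft_torque": the same for the moment, N m; "gripper_width": finger opening in m; "gripper_force": force on a finger pad.
Only numpy, scipy, OpenCV 4.12 (cv2) and the standard library are available. Lean on these libraries where they do the work, as an engineer would, in place of code of your own. Each camera call takes 0.05 s, during which the arm holds its last target. There are 200 camera calls.

## Task

Make up the casting charge on the spring scale: take the short leftover bar off the scale pan and put it back in the black tray, and lay the long and the middle bar side by side, flat on the pan, so that the pan sinks to its mark. Once the pan has settled there, turn the collar's lever clockwise until it lies under the fixed black finger, so that the pan is locked. Let go of everything and do not disturb the plaster cast, the jar and the spatula.

Things in the scene. Friction and masses are not known exactly. Their poses are not given: they have to be found in the camera images.
- scale: Fixed spring scale. Origin: on the bench under the pan's centre. White base, x -105 to +205, y +-85 mm, 20 mm high. At x = +135 mm, y = 0 a steel column, 24 mm thick, carries from below: the pan's sliding carriage (64 x 44 mm), the lock collar, and a grey cap (60 mm across, top 196 mm high) with the fixed black finger. White index plate with ticks, 140 mm high, at x = +135, y = -64 mm.
- pan_top (a point): Centre of the pan's upper face; axes as the scale's. Flat steel pan 180 x 150 mm (x, y) with a rim 3 mm high and 3 mm wide. Its upper face is 110 mm above the bench when empty and sinks with its load.
- pan (a joint): How far the pan has sunk, in m: 0 empty, 0.024 at the thick black mark on the index plate (a pointer on the carriage shows it), 0.04 at the bottom stop. Spring 294 N/m (1 mm for every 30 g), settles in about 1 s. Short bar alone 0.006; long 0.014; middle 0.010; long and middle 0.024.
- collar (a joint): Turn of the lock collar, rad, clockwise from above. At 0 the lever points +110 deg from the scale's x towards its y; at 1.134 it lies under the black finger (+45 deg): locked. Range -0.1 to 1.28; stays where left (friction 0.2 N m). When locked, two teeth under it stand over two lugs of the pan's carriage; if the pan has sunk less than about 21 mm the lugs stop it short, near 0.6 rad.
- collar_axis (a point): Point on the collar's vertical turning axis, at the height of the lever's middle (177 mm above the bench); axes as the scale's.
- finger_tip (a point): Tip of the fixed black finger, the locked mark: a bar 7 mm wide and 6 mm high on the cap, 60 mm from the column axis, at +45 deg from the scale's x towards its y, 193 mm above the bench, 5 mm clear over the lever.
- lever_grip (a point): Grip point on the collar's lever, 92 mm from the turning axis, in the middle of the bar; x points outwards along the lever, z up. The lever is a level dark steel bar, 14 mm wide, 16 mm high, from 40 to 117 mm from the axis, with a thin white line on top, free above and below. The collar itself is a drum 80 mm across.
- tray: Fixed black open tray, outside 220 x 260 x 13 mm (x, y, z), walls and floor 5 mm. Origin: centre of its underside. At the start the long and the middle bar lie in it, along x near y = -68 mm and y = 0 (which is in which lane varies); the lane at y = +68 mm is free.
- bar_long: Longest plain grey metal alloy bar, 140 x 20 x 18 mm (x, y, z), 420 g; starts in the tray. Origin: centre of its underside; x runs along its length. Lies flat, z up.
- bar_mid: Middle plain grey metal alloy bar, 100 x 20 x 18 mm (x, y, z), 300 g; starts in the tray. Origin: centre of its underside; x runs along its length. Lies flat, z up.
- bar_short: Shortest plain grey metal alloy bar, 60 x 20 x 18 mm (x, y, z), 180 g; leftover, starts on the pan. Origin: centre of its underside; x runs along its length. Lies flat, z up.
- cast: Bystander: off-white plaster dental cast, a disc 72 mm across, 33 mm high with an arch of teeth. Origin: centre of its underside.
- jar: Bystander: amber jar with a white lid, 64 mm across, 85 mm high. Origin: centre of its underside.
- spatula: Bystander: lying spatula, about 180 mm long. Origin: under its middle; x runs along it.

How it is judged:
On the way, in this order (a step that is already met when the one before it is completed fails the run):
1. short bar in the tray, long and middle bar flat on the pan and let go, pan settled at its mark, collar not yet locked (x of bar_long in the frame of pan_top between -0.085 and 0.085 m and y of bar_long in the frame of pan_top between -0.07 and 0.07 m and z of bar_long in the frame of pan_top between -0.004 and 0.007 m and angle between each of bar_long, bar_mid's own z axis and vertical below 0.15 rad and x of bar_mid in the frame of pan_top between -0.085 and 0.085 m and y of bar_mid in the frame of pan_top between -0.07 and 0.07 m and z of bar_mid in the frame of pan_top between -0.004 and 0.007 m and x of bar_short in the frame of tray between -0.105 and 0.105 m and y of bar_short in the frame of tray between -0.125 and 0.125 m and z of bar_short in the frame of tray between 0 and 0.016 m and value of joint pan between 0.022 and 0.026 m and value of joint collar below 1 rad and contact force between the fingers and pan below 0.3 N and contact force between the fingers and bar_long below 0.3 N and contact force between the fingers and bar_mid below 0.3 N and contact force between the fingers and bar_short below 0.3 N), for 0.3 s.
2. collar turned to its locked mark with the charge still on the pan (value of joint collar between 1.034 and 1.234 rad and value of joint pan between 0.022 and 0.026 m), for 0.2 s.
At the end, for the whole second after the job is handed in: The long and the middle bar lie flat on the pan within its rim, the short bar lies within the tray, all at rest; the pan has sunk 24 mm +- 2 mm; the collar stands at its locked mark, 1.134 rad +- 0.1 rad (all of step 2 and x of bar_long in the frame of pan_top between -0.085 and 0.085 m and y of bar_long in the frame of pan_top between -0.07 and 0.07 m and z of bar_long in the frame of pan_top between -0.004 and 0.007 m and angle between each of bar_long, bar_mid's own z axis and vertical below 0.15 rad and x of bar_mid in the frame of pan_top between -0.085 and 0.085 m and y of bar_mid in the frame of pan_top between -0.07 and 0.07 m and z of bar_mid in the frame of pan_top between -0.004 and 0.007 m and x of bar_short in the frame of tray between -0.105 and 0.105 m and y of bar_short in the frame of tray between -0.125 and 0.125 m and z of bar_short in the frame of tray between 0 and 0.016 m and linear speed of each of bar_long, bar_mid, bar_short below 0.02 m/s and velocity of joint pan between -0.01 and 0.01 m/s); the robot touches nothing.
It fails at once if the cast is moved by more than 30 mm (distance of cast from where it was at the start of the episode above 0.03 m).
It fails at once if the jar is moved by more than 30 mm (distance of jar from where it was at the start of the episode above 0.03 m).
It fails at once if the spatula is moved by more than 30 mm (distance of spatula from where it was at the start of the episode above 0.03 m).
It also fails if it takes over 72 s, if anything falls off the work surface, if the arm or the gripper's body presses on something with over 40 N, if the wrist force passes 120 N, or if a joint passes its speed limit or range.

## Working session

There is one attempt and no reset: what is moved stays moved. The work goes in short steps, Python scripts to look and compute and a shell command to move; the robot and the scene stay as the last step left them, time stands still between calls to the robot, and variables do not carry over. Pictures are saved under pics/ and viewed, at most 10 in all, crops included, and the job is handed in when it is done.

```bash
ls; mkdir -p pics; python3 - <<'E'
from cell import r
import cv2,numpy as np
s=r.sense();print(s)
for n in("scene","top"):
    im=r.capture(n);cv2.imwrite(f"pics/{n}0.png",im[:,:,::-1])
    c=r.camera_info(n);print(n,np.round(c["mtx"],1).tolist(),np.round(c["T"],3).tolist())
im=r.capture("wrist");cv2.imwrite("pics/wrist0.png",im[:,:,::-1]);print(r.camera_info("wrist"))
E
```

```text
pics
{'clock': 0.0, 'joint_positions': array([-8.49900509e-01,  3.59422860e-01,  1.10591680e-02, -3.69566936e-04,
       -1.22406536e+00, -2.88111238e-01]), 'qd': array([ 0.00154822, -0.00124864, -0.00060724,  0.00041463, -0.00098735,
       -0.00036739]), 'joint_efforts': array([-9.89604923e-04, -5.83319128e+01,  2.93411243e+01,  6.93662167e+00,
       -6.10433970e-03,  1.73073170e-05]), 'position': array([ 0.28288861, -0.61234073,  0.23033703]), 'eef_rot': array([ 6.74225931e-01, -3.06789345e+00, -2.50859204e-03]), 'ft_force': array([0.32970729, 0.11847029, 0.07223939]), 'ft_torque': array([-0.01302568, -0.04700888,  0.01901448]), 'gripper_force': 0.0, 'gripper_width': 0.0853364362170082}
scene [[519.6, 0.0, 279.1], [0.0, 519.6, 216.2], [0.0, 0.0, 1.0]] [[0.273, 0.544, -0.794, 1.555], [0.962, -0.161, 0.221, -0.307], [-0.008, -0.824, -0.567, 0.84], [0.0, 0.0, 0.0, 1.0]]
top [[512.3, 0.0, 275.1], [0.0, 512.3, 213.1], [0.0, 0.0, 1.0]] [[0.004, -0.976, 0.219, 0.351], [-1.0, -0.005, -0.002, -0.024], [0.003, -0.219, -0.976, 1.24], [0.0, 0.0, 0.0, 1.0]]
{'mtx': array([[325.1922621 ,   0.        , 274.14744734],
       [  0.        , 325.1922621 , 205.00226977],
       [  0.        ,   0.        ,   1.        ]]), 'tool_from_camera': array([[ 4.76191758e-06, -9.62339675e-01, -2.71849865e-01,
         6.88457295e-02],
       [ 9.99999838e-01,  1.59341277e-04, -5.46546220e-04,
         3.27698173e-04],
       [ 5.69280016e-04, -2.71849818e-01,  9.62339520e-01,
        -1.43686753e-01],
       [ 0.00000000e+00,  0.00000000e+00,  0.00000000e+00,
         1.00000000e+00]])}
```

View pics/top0.png

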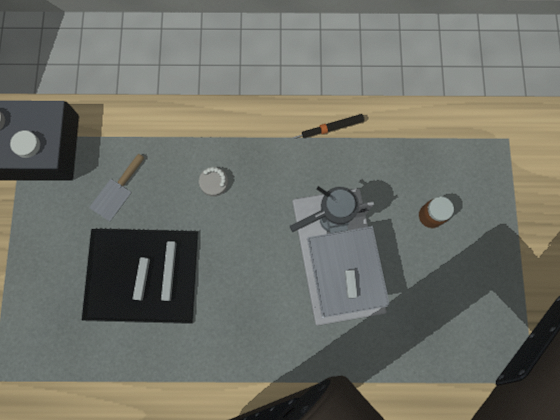

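View pics/scene0.png

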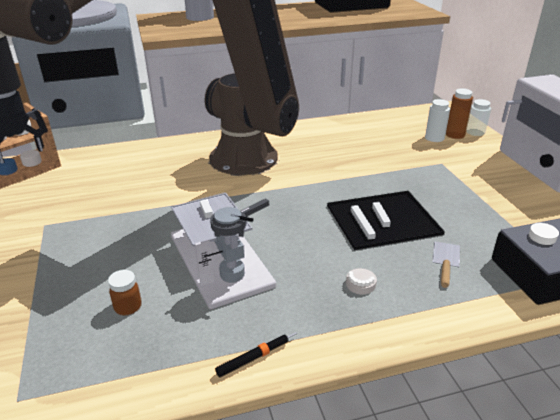

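The top view shows the black tray with corners (92,230), (198,231), (194,322), (83,320), the long bar at (168,271) and the middle bar at (141,279), so the left lane is free. The pan is centred near (348,272) with the short bar at (351,283). The collar is at (340,205), the lever runs to (293,228), and the finger is at (322,190). The scene view shows the same objects: long bar (362,222), middle bar (381,214), short bar (208,207), lever (255,210).

```bash
cat > h.py <<'E'
import cv2,numpy as np
from cell import r
from scipy.spatial.transform import Rotation as R
C={n:r.camera_info(n) for n in("scene","top","wrist")}
def ray(n,p):
    c=C[n];K=c["mtx"];d=np.linalg.inv(K)@[p[0],p[1],1];T=c["T"];d=T[:3,:3]@d
    return T[:3,3],d/np.linalg.norm(d)
def wray(p,s):
    c=C["wrist"];K=c["mtx"];v=np.array([p[0]-K[0,2],p[1]-K[1,2]])/K[0,0];a=np.hypot(*v)
    d=np.r_[v/max(a,1e-9)*np.sin(a),np.cos(a)];W=np.eye(4);W[:3,:3]=R.from_rotvec(s["eef_rot"]).as_matrix();W[:3,3]=s["position"]
    T=W@c["tool_from_camera"];return T[:3,3],T[:3,:3]@d
def plane(rr,z): o,d=rr;return o+d*(z-o[2])/d[2]
def tri(a,b):
    A=[];B=[]
    for o,d in(a,b):
        P=np.eye(3)-np.outer(d,d);A.append(P);B.append(P@o)
    x=np.linalg.solve(sum(A),sum(B));return x,[float(np.linalg.norm(P@x-q)) for P,q in zip(A,B)]
def blobs(im,lo,box,amin=40,hi=256):
    x0,y0,x1,y1=box;g=im[y0:y1,x0:x1].min(2) if hi==256 else im[y0:y1,x0:x1].max(2)
    m=((g>=lo)&(g<hi)).astype(np.uint8)
    cs,_=cv2.findContours(m,cv2.RETR_EXTERNAL,cv2.CHAIN_APPROX_NONE)
    return [c+[x0,y0] for c in cs if cv2.contourArea(c)>amin]
E
python3 - <<'E'
from h import *
t=cv2.imread("pics/top0.png");s=cv2.imread("pics/scene0.png")
print("col",t[271,168],t[290,141],t[283,351],t[262,330],t[222,362],s[222,362],s[207,208],s[203,222])
q={}
for n,im,bx in(("top",t,(95,235,192,315)),("scene",s,(335,195,435,240))):
  for lo in(110,150,190):
    for c in blobs(im,lo,bx):
        rc=cv2.minAreaRect(c.astype(np.float32));print(n,lo,np.round(rc[0],1),np.round(rc[1],1),round(rc[2],1))
for n,im,bx in(("top",t,(335,262,370,305)),("scene",s,(190,192,225,222))):
  for lo in(190,205,220):
    for c in blobs(im,lo,bx,20):
        rc=cv2.minAreaRect(c.astype(np.float32));print(n,lo,np.round(rc[0],1),np.round(rc[1],1),round(rc[2],1))
for c in blobs(t,0,(70,215,215,335),3000,45):
    b=cv2.boxPoints(cv2.minAreaRect(c));print("tray",np.round([plane(ray("top",p),.013) for p in b],3).tolist())
a=cv2.resize(t[180:330,280:400],None,fx=4.5,fy=4,interpolation=2)
a=cv2.resize(t[180:330,280:400],None,fx=4,fy=4,interpolation=2);cv2.imwrite("pics/tz.png",a)
E
```

```text
col [159 160 153] [156 157 151] [164 166 158] [131 126 120] [95 94 91] [240 238 237] [243 241 240] [203 190 191]
top 110 [139.9 278.5] [ 8.2 42.5] 10.3
top 110 [167.6 270.9] [ 8.3 58.7] 5.7
top 150 [139.9 278.2] [ 6.4 41. ] 10.3
top 150 [167.4 270.5] [ 6.3 57.8] 5.3
scene 110 [340. 231.] [10. 16.] 0.0
scene 110 [363.  221.7] [39.3  9.1] 58.0
scene 110 [381.3 213.9] [28.8  8.9] 60.6
scene 110 [423.5 207. ] [24. 21.] 90.0
scene 110 [354.  197.5] [ 5. 38.] 90.0
scene 150 [339.5 231.5] [ 9. 15.] 0.0
scene 150 [363.6 220.8] [37.4  7.4] 59.0
scene 150 [381.8 213.1] [26.9  7.3] 62.2
scene 150 [424.  206.5] [23. 20.] 90.0
scene 150 [353.5 197.5] [ 5. 37.] 90.0
scene 190 [363.  219.8] [34.1  5.8] 57.5
scene 190 [381.2 211.9] [23.6  5.7] 60.3
scene 190 [206.4 206.3] [15.9  8.1] 65.6
scene 205 [206.1 205.9] [14.1  7.4] 66.0
scene 220 [206.1 205.8] [13.1  7. ] 69.4
tray [[0.37, 0.425, 0.013], [0.589, 0.437, 0.013], [0.581, 0.163, 0.013], [0.362, 0.162, 0.013]]
```

View pics/tz.png

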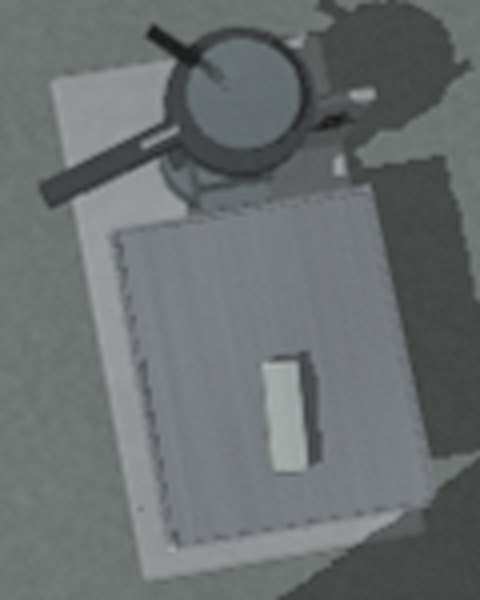

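The crop (4x, origin 280,180) shows the cap centre at (245,93), lever tip at (47,195), finger tip at (152,33), pan corners (115,232), (370,187), (432,500), (178,545) and the short bar at (286,415).

```bash
python3 - <<'E'
from h import *
t=cv2.imread("pics/top0.png")
f=lambda x,y:(280+x/4,180+y/4)
P=lambda p,z:plane(ray("top",p),z)
bt=[c for c in blobs(t,140,(340,265,365,300),20)]
for c in bt:
    rc=cv2.minAreaRect(c.astype(np.float32));print("short",np.round(rc,1) if 0 else rc);b=cv2.boxPoints(rc);print(np.round([P(p,.122) for p in b],3).tolist());cs=rc[0]
def rep(n,p,q,z):
    x,e=tri(ray("top",p),ray("scene",q));print(n,"tri",np.round(x,3),np.round(e,4),"plane",np.round(P(p,z),3))
rep("long",(167.4,270.5),(363.3,220.2),.023)
rep("mid",(139.9,278.2),(381.5,212.3),.023)
rep("short",f(283,412),(206.2,206),.122)
for n,bx in(("long",(155,235,180,310)),("mid",(125,245,152,310))):
    for c in blobs(t,145,bx):
        b=cv2.boxPoints(cv2.minAreaRect(c));w=np.array([P(p,.023) for p in b])[:,:2];rc=cv2.minAreaRect((w*1000).astype(np.float32));print(n,rc)
w=np.array([P(f(*p),.107) for p in((115,232),(370,187),(432,500),(178,545))]);print("pan",np.round(w,3).tolist(),w.mean(0),[np.linalg.norm(w[i]-w[i-1]).round(3) for i in range(4)])
ex=(w[0]+w[1]-w[2]-w[3]);a=np.arctan2(ex[1],ex[0]);ey=w[0]+w[3]-w[1]-w[2];print("yaw",a,np.arctan2(ey[1],ey[0])-np.pi/2)
cap=P(f(245,93),.196);tip=P(f(47,195),.185);fing=P(f(152,33),.196);print("cap",cap,"tip",tip,"fin",fing)
c0=w.mean(0)[:2];print("axis pred",c0+.135*np.array([np.cos(a),np.sin(a)]),np.linalg.norm(tip-cap),np.arctan2(*(tip-cap)[1::-1])-a,np.linalg.norm(fing-cap),np.arctan2(*(fing-cap)[1::-1])-a)
s=r.sense();print(R.from_rotvec(s["eef_rot"]).as_matrix().round(3).tolist())
E
```

```text
short ((350.5487976074219, 283.9389953613281), (26.945295333862305, 8.613659858703613), 83.6598129272461)
[[0.474, -0.179, 0.122], [0.476, -0.198, 0.122], [0.418, -0.202, 0.122], [0.416, -0.184, 0.122]]
long tri [0.485 0.231 0.016] [0.0006 0.0006] plane [0.484 0.229 0.023]
mid tri [0.466 0.294 0.017] [0.0003 0.0003] plane [0.465 0.293 0.023]
short tri [ 0.448 -0.191  0.119] [0.0005 0.0005] plane [ 0.448 -0.191  0.122]
long ((484.624755859375, 228.2200164794922), (15.352404594421387, 137.41925048828125), 87.07425689697266)
mid ((465.46502685546875, 292.6640930175781), (15.879396438598633, 96.85466003417969), 83.36634826660156)
pan [[0.549, -0.102, 0.107], [0.575, -0.246, 0.107], [0.402, -0.273, 0.107], [0.377, -0.135, 0.107]] [ 0.47566629 -0.18906942  0.107     ] [np.float64(0.175), np.float64(0.146), np.float64(0.176), np.float64(0.141)]
yaw 0.1710146601268525 0.17846816575754332
cap [ 0.60761382 -0.16499706  0.196     ] tip [ 0.55476141 -0.06131679  0.185     ] fin [ 0.64000126 -0.11664884  0.196     ]
axis pred [ 0.60869699 -0.16609481] 0.11689301084421895 1.8712095160752467 0.0581936108391311 0.809558682828134
[[-0.908, -0.419, -0.001], [-0.419, 0.908, 0.001], [0.0, 0.001, -1.0]]
```

```bash
cat >> h.py <<'E'
def go(x,y,z,yaw):
    "shift (cm) and az to put TCP at x,y,z, tool down, tool x at 180deg+yaw"
    s=r.sense();M=R.from_rotvec(s["eef_rot"]).as_matrix();a=np.radians(180+yaw)
    G=np.c_[[np.cos(a),np.sin(a),0],[np.sin(a),-np.cos(a),0],[0,0,-1]]
    d=M.T@(np.array([x,y,z])-s["position"])*100
    print(f"t {s['clock']:.2f} at",s["position"].round(4),"d cm",d.round(2),"rot",R.from_matrix(M.T@G).as_rotvec().round(3),"w",round(s["gripper_width"],4),"f",s["ft_force"].round(1))
E
python3 -c "
from h import *
go(.447,-.191,.24,4.3)"
```

```text
t 0.15 at [ 0.2829 -0.6124  0.2306] d cm [-32.57  31.38  -0.91] rot [ 0.001 -0.     0.358] w 0.0851 f [-0.3  0.   0.5]
```

```bash
python3 -m pendant '[{"dx":-16,"dy":16,"dz":-0.9,"az":0.18},{"dx":-16,"dy":16,"dz":-0.9,"az":0.36},{"dx":-16,"dy":16,"dz":-0.9,"az":0.36},{"dx":-16,"dy":16,"dz":-0.9,"az":0.36},{"dx":-32.6,"dy":31.4,"dz":-0.9,"az":0.36,"gripper":0.55},{"dx":-32.6,"dy":31.4,"dz":-0.9,"az":0.36,"gripper":0.55},{"dx":-32.6,"dy":31.4,"dz":-0.9,"az":0.36,"gripper":0.55},{"dx":-32.6,"dy":31.4,"dz":-0.9,"az":0.36,"gripper":0.55}]'
python3 -c "
from h import *
go(.447,-.191,.24,4.3)"
```

```text
t 0.15 at [ 0.2829 -0.6124  0.2306] d cm [-32.57  31.38  -0.91] rot [ 0.001 -0.     0.358] w 0.0851 f [-0.3  0.   0.5]validation failed for argument at $[0]...
```

```bash
python3 -m pendant '[{"ax":0,"ay":0,"dx":-16,"dy":16,"dz":-0.9,"az":0.12,"gripper":0.55},{"ax":0,"ay":0,"dx":-16,"dy":16,"dz":-0.9,"az":0.24,"gripper":0.55},{"ax":0,"ay":0,"dx":-32.6,"dy":31.4,"dz":-0.9,"az":0.36,"gripper":0.55},{"ax":0,"ay":0,"dx":-32.6,"dy":31.4,"dz":-0.9,"az":0.36,"gripper":0.55},{"ax":0,"ay":0,"dx":-32.6,"dy":31.4,"dz":-0.9,"az":0.36,"gripper":0.55},{"ax":0,"ay":0,"dx":-32.6,"dy":31.4,"dz":-0.9,"az":0.36,"gripper":0.55},{"ax":0,"ay":0,"dx":-32.6,"dy":31.4,"dz":-0.9,"az":0.36,"gripper":0.55},{"ax":0,"ay":0,"dx":-32.6,"dy":31.4,"dz":-0.9,"az":0.36,"gripper":0.55}]'
python3 -c "
from h import *
go(.447,-.191,.24,4.3)"
```

```text
clock: 0.82
position: [0.4032, -0.3013, 0.2384]
eef_rot: [-0.114, 3.139, 0.0]
ft_force: [1.3, -0.2, 0.7]
gripper_width: 0.0473
gripper_force: 0.0
t 0.82 at [ 0.4032 -0.3013  0.2384] d cm [-5.17 10.68 -0.15] rot [ 0.     0.    -0.002] w 0.0473 f [ 1.3 -0.2  0.7]
```

```bash
python3 -m pendant '[{"dx":-5,"dy":10,"dz":0,"az":0,"gripper":0.55},{"dx":-5,"dy":10,"dz":0,"az":0,"gripper":0.55},{"dx":-5,"dy":10,"dz":0,"az":0,"gripper":0.55},{"dx":-5,"dy":10,"dz":0,"az":0,"gripper":0.55},{"dx":-5,"dy":10,"dz":0,"az":0,"gripper":0.55}]'
python3 - <<'E'
from h import *
go(.447,-.191,.24,4.3)
s=r.sense();im=r.capture("wrist")[:,:,::-1];cv2.imwrite("pics/w1.png",im);np.save("w1.npy",np.r_[s["position"],s["eef_rot"]])
E
```

```text
t 0.82 at [ 0.4032 -0.3013  0.2384] d cm [-5.17 10.68 -0.15] rot [ 0.     0.    -0.002] w 0.0473 f [ 1.3 -0.2  0.7]validation failed for argument at $[0]...
```

View pics/w1.png

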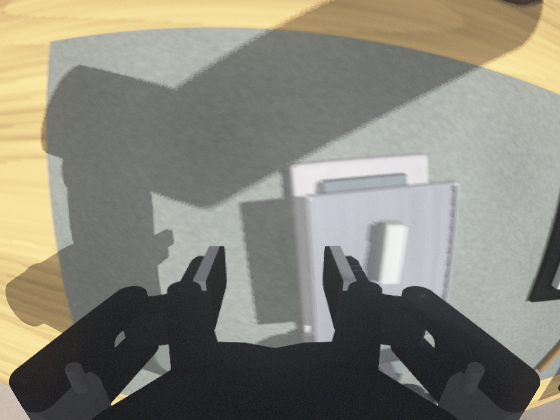

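The wrist view from the intermediate pose shows the short bar at about (392,252) on the pan, right of the open fingers. All seven keys are required in each row.

```bash
python3 -m pendant '[{"ax":0,"ay":0,"dx":-5,"dy":10,"dz":0,"az":0,"gripper":0.55},{"ax":0,"ay":0,"dx":-5,"dy":10,"dz":0,"az":0,"gripper":0.55},{"ax":0,"ay":0,"dx":-5,"dy":10,"dz":0,"az":0,"gripper":0.55},{"ax":0,"ay":0,"dx":-5,"dy":10,"dz":0,"az":0,"gripper":0.55},{"ax":0,"ay":0,"dx":-5,"dy":10,"dz":0,"az":0,"gripper":0.55}]'
python3 - <<'E'
from h import *
go(.447,-.191,.24,4.3)
s1=np.load("w1.npy");s1={"position":s1[:3],"eef_rot":s1[3:]}
a=cv2.imread("pics/w1.png")
s=r.sense();im=r.capture("wrist")[:,:,::-1];cv2.imwrite("pics/w2.png",im)
rs=[ray("top",(350.6,283.2))]
def big(im,bx):
    c=max(blobs(im,225,bx,30),key=cv2.contourArea);rc=cv2.minAreaRect(c);print(rc);return rc[0]
p1=big(a,(365,215,415,295));p2=big(im,(220,150,340,300))
print(tri(wray(p1,s1),wray(p2,s)),tri(ray("top",(350.6,283.2)),wray(p2,s)))
b=cv2.boxPoints(cv2.minAreaRect(max(blobs(im,225,(220,150,340,300),30),key=cv2.contourArea)))
print(np.round([plane(wray(p,s),.122) for p in b],3).tolist())
E
```

```text
clock: 1.28
position: [0.4461, -0.1985, 0.2384]
eef_rot: [0.119, -3.139, -0.0]
ft_force: [-0.7, -0.2, 0.2]
gripper_width: 0.0467
gripper_force: 0.0
t 1.28 at [ 0.4461 -0.1985  0.2384] d cm [-0.15  0.75 -0.16] rot [ 0.    -0.     0.001] w 0.0467 f [-0.7 -0.2  0.2]
((394.11541748046875, 254.57693481445312), (16.99275779724121, 58.91649627685547), 7.125016689300537)
((288.3973388671875, 200.92010498046875), (64.09774780273438, 10.79400634765625), 88.09085083007812)
(array([ 0.44697254, -0.18660387,  0.12096024]), [0.00047914714793574354, 0.00047914714793572104]) (array([ 0.44493356, -0.18826786,  0.13228343]), [0.0017692419707735268, 0.0017692419707735618])
[[0.42, -0.194, 0.122], [0.419, -0.185, 0.122], [0.474, -0.178, 0.122], [0.475, -0.188, 0.122]]
```

View pics/w2.png

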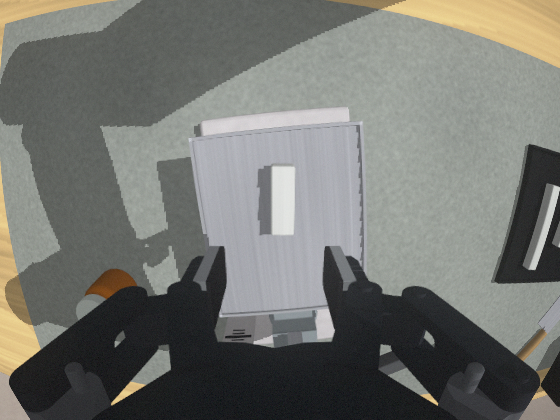

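The wrist view shows the short bar at x 271–296, y 165–236, just beyond the fingers. Triangulation from the two wrist poses puts its top at 0.121 m, as it should be. Next I descend and grip.

```bash
python3 -m pendant '[{"ax":0,"ay":0,"dx":-0.1,"dy":0.85,"dz":2,"az":-0.02,"gripper":0.55},{"ax":0,"ay":0,"dx":-0.1,"dy":0.85,"dz":6,"az":-0.02,"gripper":0.55},{"ax":0,"ay":0,"dx":-0.1,"dy":0.85,"dz":10,"az":-0.02,"gripper":0.55},{"ax":0,"ay":0,"dx":-0.1,"dy":0.85,"dz":13.1,"az":-0.02,"gripper":0.55},{"ax":0,"ay":0,"dx":-0.1,"dy":0.85,"dz":13.1,"az":-0.02,"gripper":0.55},{"ax":0,"ay":0,"dx":-0.1,"dy":0.85,"dz":13.1,"az":-0.02,"gripper":0},{"ax":0,"ay":0,"dx":-0.1,"dy":0.85,"dz":13.1,"az":-0.02,"gripper":0},{"ax":0,"ay":0,"dx":-0.1,"dy":0.85,"dz":13.1,"az":-0.02,"gripper":0}]'
python3 -m pendant '[{"ax":0,"ay":0,"dx":0,"dy":0,"dz":0,"az":0,"gripper":0},{"ax":0,"ay":0,"dx":0,"dy":0,"dz":0,"az":0,"gripper":0},{"ax":0,"ay":0,"dx":0,"dy":0,"dz":-3,"az":0,"gripper":0},{"ax":0,"ay":0,"dx":0,"dy":0,"dz":-3,"az":0,"gripper":0}]'
```

```text
clock: 2.0
position: [0.4474, -0.192, 0.1095]
eef_rot: [-0.145, 3.135, -0.001]
ft_force: [-0.3, -1.0, 1.0]
gripper_width: 0.0183
gripper_force: 61.8
clock: 2.33
position: [0.4484, -0.1918, 0.1419]
eef_rot: [-0.147, 3.132, -0.002]
ft_force: [1.9, -0.3, -0.9]
gripper_width: 0.0182
gripper_force: 61.8
```

```bash
python3 -c "
from h import *
go(.475,.363,.15,-3)"
```

```text
t 2.33 at [ 0.4484 -0.1918  0.1419] d cm [-7.86 54.98 -0.87] rot [-0.001  0.006  0.146] w 0.0182 f [ 1.9 -0.3 -0.9]
```

```bash
python3 -m pendant '[{"ax":0,"ay":0,"dx":-4.7,"dy":33,"dz":-2,"az":0,"gripper":0},{"ax":0,"ay":0,"dx":-4.7,"dy":33,"dz":-1,"az":0,"gripper":0},{"ax":0,"ay":0,"dx":-4.7,"dy":33,"dz":-1,"az":0,"gripper":0},{"ax":0,"ay":0,"dx":-4.7,"dy":33,"dz":-1,"az":0,"gripper":0},{"ax":0,"ay":0,"dx":-4.7,"dy":33,"dz":-1,"az":0,"gripper":0},{"ax":0,"ay":0,"dx":-4.7,"dy":33,"dz":-1,"az":0,"gripper":0},{"ax":0,"ay":0,"dx":-4.7,"dy":33,"dz":-1,"az":0.07,"gripper":0},{"ax":0,"ay":0,"dx":-4.7,"dy":33,"dz":-1,"az":0.15,"gripper":0}]'
python3 -c "
from h import *
go(.475,.363,.15,-3)"
```

```text
clock: 3.0
position: [0.4619, 0.1438, 0.1484]
eef_rot: [0.094, 3.139, 0.002]
ft_force: [1.2, -0.3, -1.8]
gripper_width: 0.0179
gripper_force: 61.7
t 3.00 at [0.4619 0.1438 0.1484] d cm [-0.   21.96 -0.13] rot [ 0.001  0.001 -0.007] w 0.0179 f [ 1.2 -0.3 -1.8]
```

```bash
python3 -m pendant '[{"ax":0,"ay":0,"dx":0,"dy":22,"dz":0,"az":0,"gripper":0},{"ax":0,"ay":0,"dx":0,"dy":22,"dz":0,"az":0,"gripper":0},{"ax":0,"ay":0,"dx":0,"dy":22,"dz":0,"az":0,"gripper":0},{"ax":0,"ay":0,"dx":0,"dy":22,"dz":0,"az":0,"gripper":0},{"ax":0,"ay":0,"dx":0,"dy":22,"dz":0,"az":0,"gripper":0},{"ax":0,"ay":0,"dx":0,"dy":22,"dz":3,"az":0,"gripper":0},{"ax":0,"ay":0,"dx":0,"dy":22,"dz":6,"az":0,"gripper":0},{"ax":0,"ay":0,"dx":0,"dy":22,"dz":10,"az":0,"gripper":0}]'
python3 - <<'E'
from h import *
go(.475,.363,.012,-3)
cv2.imwrite("pics/w3.png",r.capture("wrist")[:,:,::-1])
E
```

```text
clock: 3.67
position: [0.4757, 0.3642, 0.0487]
eef_rot: [0.086, 3.137, 0.007]
ft_force: [0.7, 1.2, -2.4]
gripper_width: 0.0186
gripper_force: 61.8
t 3.67 at [0.4757 0.3642 0.0487] d cm [ 0.07 -0.14  3.67] rot [ 0.005  0.003 -0.003] w 0.0186 f [ 0.7  1.2 -2.4]
```

View pics/w3.png

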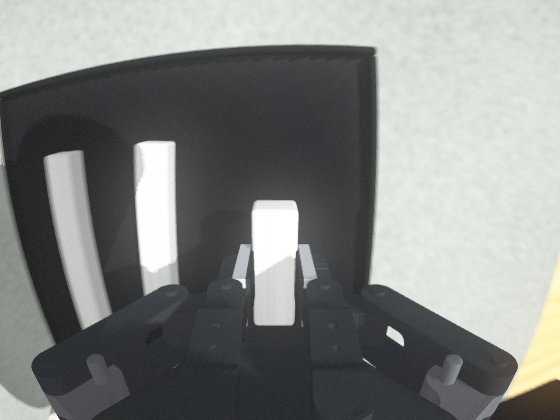

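The wrist view shows the short bar held between the fingers at (275,262), over the free lane. The middle bar is at (155,210) and the tray wall at x≈375, both clear. I lower it and release.

```bash
python3 -m pendant '[{"ax":0,"ay":0,"dx":0.1,"dy":-0.1,"dz":2.5,"az":0,"gripper":0},{"ax":0,"ay":0,"dx":0.1,"dy":-0.1,"dz":3.6,"az":0,"gripper":0},{"ax":0,"ay":0,"dx":0.1,"dy":-0.1,"dz":3.6,"az":0,"gripper":0},{"ax":0,"ay":0,"dx":0.1,"dy":-0.1,"dz":3.7,"az":0,"gripper":0},{"ax":0,"ay":0,"dx":0.1,"dy":-0.1,"dz":3.7,"az":0,"gripper":0.5},{"ax":0,"ay":0,"dx":0.1,"dy":-0.1,"dz":3.7,"az":0,"gripper":0.5},{"ax":0,"ay":0,"dx":0.1,"dy":-0.1,"dz":3.7,"az":0,"gripper":0.5}]'
python3 -m pendant '[{"ax":0,"ay":0,"dx":0,"dy":0,"dz":-3,"az":0,"gripper":0.5},{"ax":0,"ay":0,"dx":0,"dy":0,"dz":-7,"az":0,"gripper":0.5},{"ax":0,"ay":0,"dx":0,"dy":-8,"dz":-11,"az":0,"gripper":0.5},{"ax":0,"ay":0,"dx":0,"dy":-13.6,"dz":-15,"az":0,"gripper":0.5},{"ax":0,"ay":0,"dx":0,"dy":-13.6,"dz":-18,"az":0,"gripper":0.5},{"ax":0,"ay":0,"dx":0,"dy":-13.6,"dz":-18,"az":0,"gripper":0.5},{"ax":0,"ay":0,"dx":0,"dy":-13.6,"dz":-18,"az":0,"gripper":0.5},{"ax":0,"ay":0,"dx":0,"dy":-13.6,"dz":-18,"az":0,"gripper":0.5}]'
python3 - <<'E'
from h import *
go(.485,.229,.12,-3)
s=r.sense()
im=r.capture("wrist")[:,:,::-1];cv2.imwrite("pics/w4.png",im)
g=im.min(2).astype(np.uint8)
for lo in(110,):
  for c in blobs(im,lo,(150,60,480,250),150):
    b=cv2.boxPoints(cv2.minAreaRect(c));w=np.array([plane(wray(p,s),.023) for p in c[:,0]])[:,:2]*1000;print(cv2.minAreaRect(c)[0],cv2.minAreaRect(w.astype(np.float32)))
E
```

```text
clock: 4.3
position: [0.4743, 0.3607, 0.0117]
eef_rot: [0.09, 3.139, 0.003]
ft_force: [0.1, -0.2, 0.3]
gripper_width: 0.0425
gripper_force: 0.0
clock: 4.97
position: [0.4671, 0.2235, 0.1947]
eef_rot: [0.092, 3.135, 0.008]
ft_force: [1.5, 0.6, -0.0]
gripper_width: 0.0431
gripper_force: 0.0
t 4.97 at [0.4671 0.2235 0.1947] d cm [-1.71  0.61  7.48] rot [ 0.005  0.005 -0.006] w 0.0431 f [ 1.5  0.6 -0. ]
(401.6426086425781, 182.6822509765625) ((472.4439392089844, 358.00946044921875), (25.88994026184082, 61.386940002441406), 87.03414154052734)
(279.0, 190.0) ((475.7150573730469, 228.99913024902344), (20.246875762939453, 122.68487548828125), 87.2897720336914)
(341.19384765625, 177.96278381347656) ((465.3157043457031, 292.0289306640625), (23.203250885009766, 100.42707061767578), 83.25745391845703)
(314.5000305175781, 154.49998474121094) ((434.7138366699219, 286.17742919921875), (391.253662109375, 221.87399291992188), 85.70018005371094)
```

View pics/w4.png

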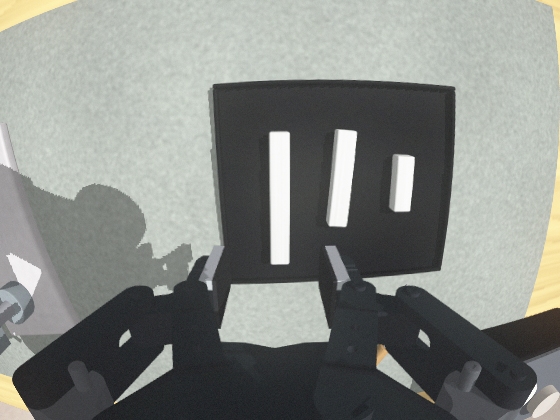

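The tray view shows the long bar at (279,197), the middle bar at (341,178) and the short bar lying flat at (402,183). Their positions agree with the top camera. I pick up the long bar.

```bash
python3 -m pendant '[{"ax":0,"ay":0,"dx":-1.7,"dy":0.5,"dz":4,"az":0,"gripper":0.5},{"ax":0,"ay":0,"dx":-1.7,"dy":0.5,"dz":8,"az":0,"gripper":0.5},{"ax":0,"ay":0,"dx":-1.7,"dy":0.5,"dz":12,"az":0,"gripper":0.5},{"ax":0,"ay":0,"dx":-1.7,"dy":0.5,"dz":16,"az":0,"gripper":0.5},{"ax":0,"ay":0,"dx":-1.7,"dy":0.5,"dz":18.3,"az":0,"gripper":0.5},{"ax":0,"ay":0,"dx":-1.7,"dy":0.5,"dz":18.3,"az":0,"gripper":0.5},{"ax":0,"ay":0,"dx":-1.7,"dy":0.5,"dz":18.3,"az":0,"gripper":0},{"ax":0,"ay":0,"dx":-1.7,"dy":0.5,"dz":18.3,"az":0,"gripper":0}]'
python3 -m pendant '[{"ax":0,"ay":0,"dx":0,"dy":0,"dz":0,"az":0,"gripper":0},{"ax":0,"ay":0,"dx":0,"dy":0,"dz":0,"az":0,"gripper":0},{"ax":0,"ay":0,"dx":0,"dy":0,"dz":0,"az":0,"gripper":0}]'
python3 -m pendant '[{"ax":0,"ay":0,"dx":0,"dy":0,"dz":-4,"az":0,"gripper":0},{"ax":0,"ay":0,"dx":0,"dy":0,"dz":-8,"az":0,"gripper":0},{"ax":0,"ay":0,"dx":0,"dy":0,"dz":-12,"az":0,"gripper":0},{"ax":0,"ay":0,"dx":0,"dy":0,"dz":-15,"az":0,"gripper":0},{"ax":0,"ay":0,"dx":0,"dy":0,"dz":-15,"az":0,"gripper":0}]'
python3 - <<'E'
from h import *
a=np.radians(10);c=np.array([.4745,-.1895]);ex=np.array([np.cos(a),np.sin(a)]);ey=np.array([-ex[1],ex[0]])
for n,x,y in(("long",-.005,-.03),("mid",-.005,.03)):print(n,c+x*ex+y*ey)
p=c-.005*ex-.03*ey;go(*p,.16,10)
E
```

```text
clock: 5.68
position: [0.4827, 0.2286, 0.0062]
eef_rot: [-0.089, -3.139, 0.002]
ft_force: [-2.5, 1.6, 9.2]
gripper_width: 0.019
gripper_force: 15.2
clock: 5.93
position: [0.4828, 0.2282, 0.0069]
eef_rot: [-0.09, -3.139, 0.001]
ft_force: [-0.0, -0.8, -4.2]
gripper_width: 0.0185
gripper_force: 59.2
clock: 6.35
position: [0.4862, 0.2305, 0.1643]
eef_rot: [0.088, 3.132, 0.011]
ft_force: [1.0, -0.2, -4.3]
gripper_width: 0.0185
gripper_force: 60.5
long [ 0.47478541 -0.21991247]
mid [ 0.46436652 -0.16082401]
t 6.35 at [0.4862 0.2305 0.1643] d cm [ -1.39 -45.04   0.12] rot [ 0.006  0.009 -0.231] w 0.0185 f [ 1.  -0.2 -4.3]
```

```bash
python3 -m pendant '[{"ax":0,"ay":0,"dx":0,"dy":-10,"dz":-5,"az":0,"gripper":0},{"ax":0,"ay":0,"dx":0,"dy":-33,"dz":-5,"az":0,"gripper":0},{"ax":0,"ay":0,"dx":0,"dy":-33,"dz":-5,"az":0,"gripper":0},{"ax":0,"ay":0,"dx":0,"dy":-33,"dz":-5,"az":0,"gripper":0},{"ax":0,"ay":0,"dx":0,"dy":-33,"dz":-5,"az":0,"gripper":0},{"ax":0,"ay":0,"dx":0,"dy":-33,"dz":-5,"az":0,"gripper":0},{"ax":0,"ay":0,"dx":0,"dy":-33,"dz":-5,"az":-0.11,"gripper":0},{"ax":0,"ay":0,"dx":0,"dy":-33,"dz":-5,"az":-0.22,"gripper":0}]'
python3 -c "
from h import *
go(.4748,-.22,.21,10)"
```

```text
clock: 7.02
position: [0.464, -0.0918, 0.2059]
eef_rot: [0.238, -3.132, -0.001]
ft_force: [1.4, 0.5, -4.7]
gripper_width: 0.0186
gripper_force: 60.6
t 7.02 at [ 0.464  -0.0918  0.2059] d cm [  0.87 -12.84  -0.42] rot [ 0.001 -0.    -0.023] w 0.0186 f [ 1.4  0.5 -4.7]
```

```bash
python3 -m pendant '[{"ax":0,"ay":0,"dx":0.9,"dy":-12.8,"dz":0,"az":-0.02,"gripper":0},{"ax":0,"ay":0,"dx":0.9,"dy":-12.8,"dz":0,"az":-0.02,"gripper":0},{"ax":0,"ay":0,"dx":0.9,"dy":-12.8,"dz":0,"az":-0.02,"gripper":0},{"ax":0,"ay":0,"dx":0.9,"dy":-12.8,"dz":0,"az":-0.02,"gripper":0},{"ax":0,"ay":0,"dx":0.9,"dy":-12.8,"dz":4,"az":-0.02,"gripper":0},{"ax":0,"ay":0,"dx":0.9,"dy":-12.8,"dz":7,"az":-0.02,"gripper":0},{"ax":0,"ay":0,"dx":0.9,"dy":-12.8,"dz":7,"az":-0.02,"gripper":0},{"ax":0,"ay":0,"dx":0.9,"dy":-12.8,"dz":7,"az":-0.02,"gripper":0}]'
python3 - <<'E'
from h import *
go(.4748,-.22,.113,10)
cv2.imwrite("pics/w5.png",r.capture("wrist")[:,:,::-1])
E
```

```text
clock: 7.68
position: [0.4736, -0.2178, 0.1349]
eef_rot: [0.262, -3.126, -0.001]
ft_force: [1.2, -0.4, -2.3]
gripper_width: 0.0183
gripper_force: 60.9
t 7.68 at [ 0.4736 -0.2178  0.1349] d cm [-0.09 -0.24  2.18] rot [ 0.001 -0.005 -0.007] w 0.0183 f [ 1.2 -0.4 -2.3]
```

View pics/w5.png

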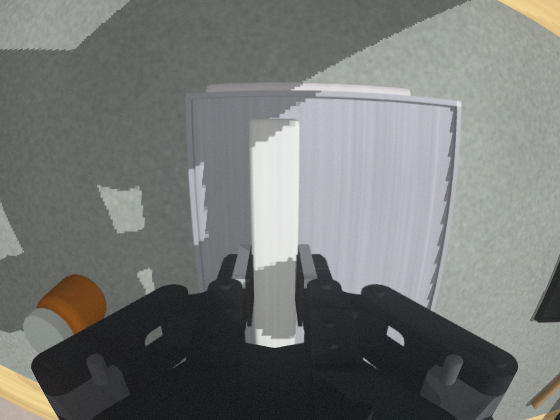

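The wrist view shows the long bar's near end at (275,120), inside the pan rim (rim at y≈97, side rims at x≈190 and 460) and parallel to it. I set it down.

```bash
python3 -m pendant '[{"ax":0,"ay":0,"dx":-0.1,"dy":-0.2,"dz":1.5,"az":0,"gripper":0},{"ax":0,"ay":0,"dx":-0.1,"dy":-0.2,"dz":2.2,"az":0,"gripper":0},{"ax":0,"ay":0,"dx":-0.1,"dy":-0.2,"dz":2.3,"az":0,"gripper":0},{"ax":0,"ay":0,"dx":-0.1,"dy":-0.2,"dz":2.3,"az":0,"gripper":0},{"ax":0,"ay":0,"dx":-0.1,"dy":-0.2,"dz":2.3,"az":0,"gripper":0.42},{"ax":0,"ay":0,"dx":-0.1,"dy":-0.2,"dz":2.3,"az":0,"gripper":0.42},{"ax":0,"ay":0,"dx":-0.1,"dy":-0.2,"dz":2.3,"az":0,"gripper":0.42}]'
python3 -m pendant '[{"ax":0,"ay":0,"dx":0,"dy":0,"dz":-2,"az":0,"gripper":0.42},{"ax":0,"ay":0,"dx":0,"dy":0,"dz":-6,"az":0,"gripper":0.42},{"ax":0,"ay":0,"dx":0,"dy":0,"dz":-10,"az":0,"gripper":0.42},{"ax":0,"ay":0,"dx":0,"dy":16,"dz":-10,"az":0.08,"gripper":0.42},{"ax":0,"ay":0,"dx":0,"dy":16,"dz":-10,"az":0.16,"gripper":0.42},{"ax":0,"ay":0,"dx":0,"dy":16,"dz":-10,"az":0.24,"gripper":0.42},{"ax":0,"ay":0,"dx":0,"dy":16,"dz":-10,"az":0.29,"gripper":0.42},{"ax":0,"ay":0,"dx":0,"dy":16,"dz":-10,"az":0.29,"gripper":0.42}]'
python3 - <<'E'
from h import *
im=r.capture("top")[:,:,::-1];cv2.imwrite("pics/t2.png",im)
go(.465,.2925,.11,-6.7)
E
```

```text
clock: 8.32
position: [0.4775, -0.2197, 0.1145]
eef_rot: [-0.264, 3.128, -0.001]
ft_force: [0.2, 0.0, -1.0]
gripper_width: 0.0355
gripper_force: 0.0
clock: 8.98
position: [0.4495, -0.0576, 0.2146]
eef_rot: [0.191, 3.133, 0.003]
ft_force: [-0.0, -0.7, 0.2]
gripper_width: 0.0358
gripper_force: 0.0
t 9.03 at [ 0.45   -0.0593  0.2145] d cm [ 2.67 35.1  10.48] rot [ 0.001  0.003 -0.001] w 0.0359 f [-0.1 -0.8  0.7]
```

```bash
python3 -m pendant '[{"ax":0,"ay":0,"dx":2.5,"dy":33,"dz":0,"az":0,"gripper":0.5},{"ax":0,"ay":0,"dx":2.5,"dy":33,"dz":0,"az":0,"gripper":0.5},{"ax":0,"ay":0,"dx":2.5,"dy":33,"dz":4,"az":0,"gripper":0.5},{"ax":0,"ay":0,"dx":2.5,"dy":33,"dz":8,"az":0,"gripper":0.5},{"ax":0,"ay":0,"dx":2.7,"dy":35.1,"dz":11,"az":0,"gripper":0.5},{"ax":0,"ay":0,"dx":2.7,"dy":35.1,"dz":11,"az":0,"gripper":0.5},{"ax":0,"ay":0,"dx":2.7,"dy":35.1,"dz":11,"az":0,"gripper":0.5},{"ax":0,"ay":0,"dx":2.7,"dy":35.1,"dz":11,"az":0,"gripper":0.5}]'
python3 -c "
from h import *
go(.465,.2925,.009,-6.7)"
```

```text
clock: 9.7
position: [0.4649, 0.2536, 0.1209]
eef_rot: [0.191, 3.135, 0.001]
ft_force: [0.7, 0.0, 0.1]
gripper_width: 0.0426
gripper_force: 0.0
t 9.70 at [0.4649 0.2536 0.1209] d cm [ 0.47  3.85 11.2 ] rot [ 0.001  0.001 -0.005] w 0.0426 f [0.7 0.  0.1]
```

View pics/t2.png

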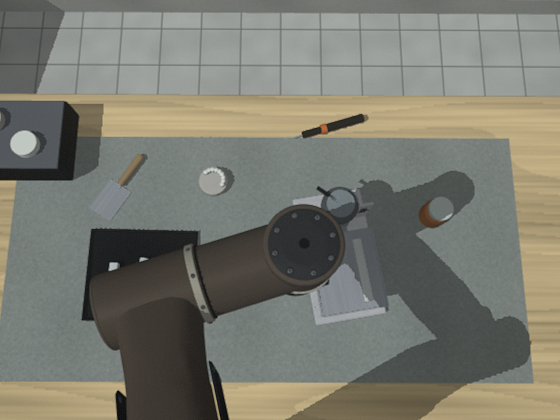

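The top view is mostly blocked by the arm, but the long bar shows on the pan near (365,268), aligned with it. I pick up the middle bar.

```bash
python3 -m pendant '[{"ax":0,"ay":0,"dx":0.45,"dy":3.85,"dz":0,"az":0,"gripper":0.5},{"ax":0,"ay":0,"dx":0.45,"dy":3.85,"dz":4,"az":0,"gripper":0.5},{"ax":0,"ay":0,"dx":0.45,"dy":3.85,"dz":8,"az":0,"gripper":0.5},{"ax":0,"ay":0,"dx":0.45,"dy":3.85,"dz":11,"az":0,"gripper":0.5},{"ax":0,"ay":0,"dx":0.45,"dy":3.85,"dz":11.1,"az":0,"gripper":0.5},{"ax":0,"ay":0,"dx":0.45,"dy":3.85,"dz":11.1,"az":0,"gripper":0},{"ax":0,"ay":0,"dx":0.45,"dy":3.85,"dz":11.1,"az":0,"gripper":0},{"ax":0,"ay":0,"dx":0.45,"dy":3.85,"dz":11.1,"az":0,"gripper":0}]'
python3 -m pendant '[{"ax":0,"ay":0,"dx":0,"dy":0,"dz":0,"az":0,"gripper":0},{"ax":0,"ay":0,"dx":0,"dy":0,"dz":0,"az":0,"gripper":0},{"ax":0,"ay":0,"dx":0,"dy":0,"dz":0,"az":0,"gripper":0}]'
python3 -m pendant '[{"ax":0,"ay":0,"dx":0,"dy":0,"dz":-4,"az":0,"gripper":0},{"ax":0,"ay":0,"dx":0,"dy":0,"dz":-8,"az":0,"gripper":0},{"ax":0,"ay":0,"dx":0,"dy":0,"dz":-12,"az":0,"gripper":0},{"ax":0,"ay":0,"dx":0,"dy":0,"dz":-16,"az":0,"gripper":0},{"ax":0,"ay":0,"dx":0,"dy":0,"dz":-19,"az":0,"gripper":0},{"ax":0,"ay":0,"dx":0,"dy":0,"dz":-19,"az":0,"gripper":0}]'
python3 - <<'E'
from h import *
im=r.capture("top")[:,:,::-1];cv2.imwrite("pics/t3.png",im)
for c in blobs(im,140,(340,225,385,315),60):
    w=np.array([plane(ray("top",p),.114) for p in c[:,0]])[:,:2]*1000;print(cv2.minAreaRect(c)[0],cv2.minAreaRect(w.astype(np.float32)))
go(.463,-.16,.2,10)
E
```

```text
clock: 10.37
position: [0.4656, 0.2915, 0.0123]
eef_rot: [0.192, 3.134, 0.004]
ft_force: [0.5, -0.3, -2.8]
gripper_width: 0.0183
gripper_force: 61.6
clock: 10.62
position: [0.4651, 0.2915, 0.0119]
eef_rot: [0.191, 3.134, 0.003]
ft_force: [-1.3, -0.6, 8.2]
gripper_width: 0.0182
gripper_force: 63.0
clock: 11.12
position: [0.467, 0.2931, 0.208]
eef_rot: [0.19, 3.127, 0.014]
ft_force: [0.5, 1.2, -3.1]
gripper_width: 0.0183
gripper_force: 61.8
(360.8731689453125, 263.741455078125) ((491.32763671875, -215.92616271972656), (112.13995361328125, 19.18902587890625), 10.17567253112793)
t 11.17 at [0.4656 0.2923 0.2044] d cm [ -5.24 -44.93   0.16] rot [ 0.006  0.005 -0.296] w 0.0181 f [-0.2  0.7 -4.1]
```

```bash
python3 -m pendant '[{"ax":0,"ay":0,"dx":-3.9,"dy":-33,"dz":-0.5,"az":0,"gripper":0},{"ax":0,"ay":0,"dx":-3.9,"dy":-33,"dz":-0.5,"az":0,"gripper":0},{"ax":0,"ay":0,"dx":-3.9,"dy":-33,"dz":-0.5,"az":0,"gripper":0},{"ax":0,"ay":0,"dx":-3.9,"dy":-33,"dz":-0.5,"az":0,"gripper":0},{"ax":0,"ay":0,"dx":-3.9,"dy":-33,"dz":-0.5,"az":0,"gripper":0},{"ax":0,"ay":0,"dx":-3.9,"dy":-33,"dz":-0.5,"az":-0.1,"gripper":0},{"ax":0,"ay":0,"dx":-3.9,"dy":-33,"dz":-0.5,"az":-0.2,"gripper":0},{"ax":0,"ay":0,"dx":-3.9,"dy":-33,"dz":-0.5,"az":-0.29,"gripper":0}]'
python3 -c "
from h import *
go(.463,-.16,.2,10)"
```

```text
clock: 11.83
position: [0.4613, -0.0432, 0.2041]
eef_rot: [0.271, -3.128, -0.001]
ft_force: [0.8, -0.4, -2.5]
gripper_width: 0.0183
gripper_force: 61.7
t 11.83 at [ 0.4613 -0.0432  0.2041] d cm [  1.84 -11.54   0.4 ] rot [ 0.    -0.002 -0.002] w 0.0183 f [ 0.8 -0.4 -2.5]
```

```bash
python3 -m pendant '[{"ax":0,"ay":0,"dx":1.85,"dy":-11.5,"dz":0,"az":0,"gripper":0},{"ax":0,"ay":0,"dx":1.85,"dy":-11.5,"dz":0,"az":0,"gripper":0},{"ax":0,"ay":0,"dx":1.85,"dy":-11.5,"dz":0,"az":0,"gripper":0},{"ax":0,"ay":0,"dx":1.85,"dy":-11.5,"dz":0,"az":0,"gripper":0},{"ax":0,"ay":0,"dx":1.85,"dy":-11.5,"dz":4,"az":0,"gripper":0},{"ax":0,"ay":0,"dx":1.85,"dy":-11.5,"dz":7,"az":0,"gripper":0},{"ax":0,"ay":0,"dx":1.85,"dy":-11.5,"dz":7,"az":0,"gripper":0},{"ax":0,"ay":0,"dx":1.85,"dy":-11.5,"dz":7,"az":0,"gripper":0}]'
python3 - <<'E'
from h import *
go(.463,-.16,.104,10)
cv2.imwrite("pics/w6.png",r.capture("wrist")[:,:,::-1])
E
```

```text
clock: 12.5
position: [0.4619, -0.1579, 0.1336]
eef_rot: [0.262, -3.125, -0.0]
ft_force: [0.3, 0.1, -2.1]
gripper_width: 0.0182
gripper_force: 61.6
t 12.50 at [ 0.4619 -0.1579  0.1336] d cm [-0.09 -0.23  2.96] rot [ 0.001 -0.005 -0.007] w 0.0182 f [ 0.3  0.1 -2.1]
```

View pics/w6.png

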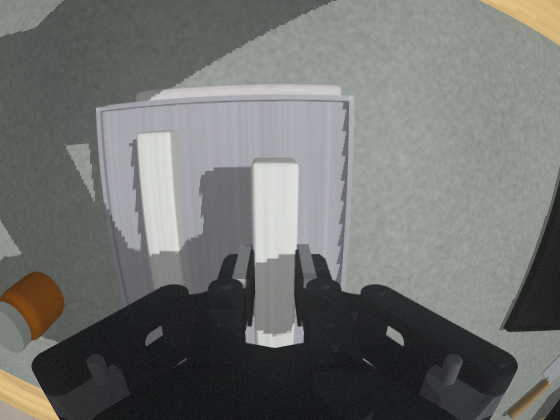

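The long bar lies flat at (160,190) within the rim, and the middle bar is held parallel to it at (275,220), clear of both the long bar and the right rim. I set it down; the ten picture views are now used up, so further checks are numeric.

```bash
python3 -m pendant '[{"ax":0,"ay":0,"dx":-0.1,"dy":-0.2,"dz":1.5,"az":0,"gripper":0},{"ax":0,"ay":0,"dx":-0.1,"dy":-0.2,"dz":2.8,"az":0,"gripper":0},{"ax":0,"ay":0,"dx":-0.1,"dy":-0.2,"dz":3,"az":0,"gripper":0},{"ax":0,"ay":0,"dx":-0.1,"dy":-0.2,"dz":3,"az":0,"gripper":0},{"ax":0,"ay":0,"dx":-0.1,"dy":-0.2,"dz":3,"az":0,"gripper":0.38},{"ax":0,"ay":0,"dx":-0.1,"dy":-0.2,"dz":3,"az":0,"gripper":0.38},{"ax":0,"ay":0,"dx":-0.1,"dy":-0.2,"dz":3,"az":0,"gripper":0.38}]'
python3 -m pendant '[{"ax":0,"ay":0,"dx":0,"dy":0,"dz":-2,"az":0,"gripper":0.38},{"ax":0,"ay":0,"dx":0,"dy":0,"dz":-6,"az":0,"gripper":0.38},{"ax":0,"ay":0,"dx":0,"dy":0,"dz":-10,"az":0,"gripper":0.38},{"ax":0,"ay":0,"dx":0,"dy":0,"dz":-14,"az":0,"gripper":0.38},{"ax":0,"ay":0,"dx":0,"dy":0,"dz":-14,"az":0,"gripper":0},{"ax":0,"ay":0,"dx":0,"dy":0,"dz":-14,"az":0,"gripper":0},{"ax":0,"ay":0,"dx":0,"dy":0,"dz":-14,"az":0,"gripper":0},{"ax":0,"ay":0,"dx":0,"dy":0,"dz":-14,"az":0,"gripper":0}]'
python3 - <<'E'
from h import *
for i in range(6): im=r.capture("wrist")[:,:,::-1]
s=r.sense();im=r.capture("wrist")[:,:,::-1]
go(.45,0,.24,10)
a=np.radians(10)
for c in blobs(im,185,(120,60,480,245),150):
    w=np.array([plane(wray(p,s),.104) for p in c[:,0]])[:,:2]*1000;print(cv2.minAreaRect(w.astype(np.float32)))
E
```

```text
clock: 13.13
position: [0.4663, -0.1595, 0.1066]
eef_rot: [-0.263, 3.128, -0.001]
ft_force: [-1.1, 0.2, -0.2]
gripper_width: 0.0323
gripper_force: 0.0
clock: 13.8
position: [0.4645, -0.1595, 0.2445]
eef_rot: [0.263, -3.129, -0.0]
ft_force: [0.1, 1.0, -0.4]
gripper_width: 0.0001
gripper_force: 0.0
t 14.15 at [ 0.465  -0.1596  0.2447] d cm [-1.18 15.98  0.47] rot [ 0.    -0.001 -0.007] w 0.0002 f [ 0.3 -0.2  0.2]
((465.1439208984375, -158.2950439453125), (96.20774841308594, 18.676652908325195), 9.205273628234863)
((467.5852966308594, -220.19223022460938), (115.14492797851562, 19.066490173339844), 10.031713485717773)
((382.93951416015625, -194.44467163085938), (10.401671409606934, 128.40785217285156), 8.846299171447754)
```

```bash
cat >> h.py <<'E'
A=np.array([.608,-.1655])
def P(deg,off,rr=.1):
    t=np.radians(deg);return A+rr*np.array([np.cos(t),np.sin(t)])+off*np.array([-np.sin(t),np.cos(t)])
E
python3 -c "
from h import *
go(*P(120,.035),.245,25)
im=r.capture('top')
print(im[215:235,285:315].max(2)[::3,::2])"
```

```text
t 14.15 at [ 0.465  -0.1596  0.2447] d cm [-7.24  5.18 -0.04] rot [ 0.    -0.001 -0.269] w 0.0002 f [ 0.3 -0.2  0.2]
[[71 69 69 70 71 71 71 69 73 72 70 72 69 70 70]
 [71 70 73 73 72 73 71 74 73 74 73 72 72 72 73]
 [74 73 73 73 72 75 73 74 72 75 72 74 74 73 74]
 [73 75 76 76 73 76 77 75 77 75 76 75 75 76 76]
 [77 78 75 75 77 76 77 76 77 75 76 77 76 77 78]
 [78 78 80 80 78 77 79 78 79 78 80 81 77 79 80]
 [82 79 81 82 80 80 80 80 79 81 80 81 81 81 79]]
```

```bash
python3 -m pendant '[{"ax":0,"ay":0,"dx":-4,"dy":3,"dz":0,"az":-0.1,"gripper":0},{"ax":0,"ay":0,"dx":-7.2,"dy":5.2,"dz":0,"az":-0.2,"gripper":0},{"ax":0,"ay":0,"dx":-7.2,"dy":5.2,"dz":0,"az":-0.27,"gripper":0},{"ax":0,"ay":0,"dx":-7.2,"dy":5.2,"dz":0,"az":-0.27,"gripper":0},{"ax":0,"ay":0,"dx":-7.2,"dy":5.2,"dz":3,"az":-0.27,"gripper":0},{"ax":0,"ay":0,"dx":-7.2,"dy":5.2,"dz":6,"az":-0.27,"gripper":0},{"ax":0,"ay":0,"dx":-7.2,"dy":5.2,"dz":8.1,"az":-0.27,"gripper":0},{"ax":0,"ay":0,"dx":-7.2,"dy":5.2,"dz":8.1,"az":-0.27,"gripper":0}]'
python3 -c "
from h import *
for d,o in((120,.018),(115,.018),(110,.018),(105,.018),(100,.018),(95,.018),(90,.018),(85,.018)):go(*P(d,o),.1635,d-90)"
```

```text
clock: 14.87
position: [0.524, -0.0967, 0.1598]
eef_rot: [0.676, -3.06, -0.002]
ft_force: [-1.1, -1.5, -0.3]
gripper_width: 0.0001
gripper_force: 0.0
t 14.87 at [ 0.524  -0.0967  0.1598] d cm [-2.04  0.03 -0.38] rot [ 0.003 -0.007 -0.089] w 0.0001 f [-1.1 -1.5 -0.3]
t 14.87 at [ 0.524  -0.0967  0.1598] d cm [-2.9   0.23 -0.39] rot [ 0.003 -0.007 -0.002] w 0.0001 f [-1.1 -1.5 -0.3]
t 14.87 at [ 0.524  -0.0967  0.1598] d cm [-3.78  0.35 -0.39] rot [ 0.003 -0.007  0.086] w 0.0001 f [-1.1 -1.5 -0.3]
t 14.87 at [ 0.524  -0.0967  0.1598] d cm [-4.67  0.39 -0.4 ] rot [ 0.003 -0.007  0.173] w 0.0001 f [-1.1 -1.5 -0.3]
t 14.87 at [ 0.524  -0.0967  0.1598] d cm [-5.55  0.35 -0.41] rot [ 0.002 -0.007  0.26 ] w 0.0001 f [-1.1 -1.5 -0.3]
t 14.87 at [ 0.524  -0.0967  0.1598] d cm [-6.43  0.24 -0.41] rot [ 0.002 -0.007  0.348] w 0.0001 f [-1.1 -1.5 -0.3]
t 14.87 at [ 0.524  -0.0967  0.1598] d cm [-7.3   0.06 -0.42] rot [ 0.002 -0.008  0.435] w 0.0001 f [-1.1 -1.5 -0.3]
t 14.87 at [ 0.524  -0.0967  0.1598] d cm [-8.14 -0.21 -0.43] rot [ 0.001 -0.008  0.522] w 0.0001 f [-1.1 -1.5 -0.3]
```

```bash
python3 -m pendant '[{"ax":0,"ay":0,"dx":-1,"dy":0,"dz":-0.3,"az":-0.09,"gripper":0},{"ax":0,"ay":0,"dx":-2,"dy":0,"dz":-0.3,"az":-0.09,"gripper":0},{"ax":0,"ay":0,"dx":-2.9,"dy":0.2,"dz":-0.3,"az":0,"gripper":0},{"ax":0,"ay":0,"dx":-3.8,"dy":0.35,"dz":-0.3,"az":0.09,"gripper":0},{"ax":0,"ay":0,"dx":-4.7,"dy":0.4,"dz":-0.3,"az":0.17,"gripper":0},{"ax":0,"ay":0,"dx":-5.5,"dy":0.35,"dz":-0.3,"az":0.26,"gripper":0},{"ax":0,"ay":0,"dx":-6.4,"dy":0.25,"dz":-0.3,"az":0.35,"gripper":0},{"ax":0,"ay":0,"dx":-7.3,"dy":0.05,"dz":-0.3,"az":0.43,"gripper":0}]'
python3 -c "
from h import *
for d in(90,85,80,75,70,65,60,57,55):go(*P(d,.018),.163,d-90)"
```

```text
clock: 15.53
position: [0.5936, -0.0652, 0.1685]
eef_rot: [0.001, 3.142, -0.001]
ft_force: [-2.4, -1.6, 1.0]
gripper_width: 0.0002
gripper_force: 1.3
t 15.53 at [ 0.5936 -0.0652  0.1685] d cm [ 0.36 -0.03  0.55] rot [-0.     0.    -0.001] w 0.0002 f [-2.4 -1.6  1. ]
t 15.53 at [ 0.5936 -0.0652  0.1685] d cm [-0.52  0.09  0.55] rot [-0.     0.     0.087] w 0.0002 f [-2.4 -1.6  1. ]
t 15.53 at [ 0.5936 -0.0652  0.1685] d cm [-1.4   0.13  0.55] rot [-0.     0.     0.174] w 0.0002 f [-2.4 -1.6  1. ]
t 15.53 at [ 0.5936 -0.0652  0.1685] d cm [-2.29  0.1   0.55] rot [-0.     0.     0.261] w 0.0002 f [-2.4 -1.6  1. ]
t 15.53 at [ 0.5936 -0.0652  0.1685] d cm [-3.17 -0.02  0.55] rot [-0.     0.     0.348] w 0.0002 f [-2.4 -1.6  1. ]
t 15.53 at [ 0.5936 -0.0652  0.1685] d cm [-4.03 -0.2   0.55] rot [-0.     0.     0.436] w 0.0002 f [-2.4 -1.6  1. ]
t 15.53 at [ 0.5936 -0.0652  0.1685] d cm [-4.88 -0.47  0.55] rot [-0.     0.     0.523] w 0.0002 f [-2.4 -1.6  1. ]
t 15.53 at [ 0.5936 -0.0652  0.1685] d cm [-5.37 -0.66  0.55] rot [-0.     0.     0.575] w 0.0002 f [-2.4 -1.6  1. ]
t 15.53 at [ 0.5936 -0.0652  0.1685] d cm [-5.7  -0.8   0.55] rot [-0.    0.    0.61] w 0.0002 f [-2.4 -1.6  1. ]
```

```bash
python3 -m pendant '[{"ax":0,"ay":0,"dx":-0.5,"dy":0.1,"dz":0.2,"az":0.09,"gripper":0},{"ax":0,"ay":0,"dx":-1.4,"dy":0.1,"dz":0.3,"az":0.17,"gripper":0},{"ax":0,"ay":0,"dx":-2.3,"dy":0.1,"dz":0.3,"az":0.26,"gripper":0},{"ax":0,"ay":0,"dx":-3.2,"dy":0,"dz":0.3,"az":0.35,"gripper":0},{"ax":0,"ay":0,"dx":-4,"dy":-0.2,"dz":0.3,"az":0.43,"gripper":0},{"ax":0,"ay":0,"dx":-4.6,"dy":-0.35,"dz":0.3,"az":0.5,"gripper":0},{"ax":0,"ay":0,"dx":-4.9,"dy":-0.45,"dz":0.3,"az":0.52,"gripper":0},{"ax":0,"ay":0,"dx":-4.9,"dy":-0.45,"dz":0.3,"az":0.52,"gripper":0}]'
python3 - <<'E'
from h import *
for d in(60,57,55):go(*P(d,.018),.163,d-90)
s=r.sense()
im=r.capture("top")[:,:,::-1];cv2.imwrite("pics/t9.png",im)
w=r.capture("wrist")[:,:,::-1];cv2.imwrite("pics/w9.png",w)
# polar dark profile around axis at lever-top height (t: world deg)
c=C["top"];T=np.linalg.inv(c["T"])
def px(p):
    q=c["mtx"]@(T[:3]@np.r_[p,1]);return (q[:2]/q[2]).round().astype(int)
for rr in(.07,.08,.1,.112):
    print(rr,[int(im[tuple(px(np.r_[A+rr*np.array([np.cos(np.radians(t)),np.sin(np.radians(t))]),.185])[::-1])].max()) for t in range(30,130,4)])
E
```

```text
clock: 16.2
position: [0.6433, -0.0693, 0.1649]
eef_rot: [0.799, 3.037, 0.0]
ft_force: [-0.2, -0.6, 0.9]
gripper_width: -0.0
gripper_force: 0.0
t 16.20 at [ 0.6433 -0.0693  0.1649] d cm [ 0.05 -0.1   0.19] rot [0.    0.001 0.009] w -0.0 f [-0.2 -0.6  0.9]
t 16.20 at [ 0.6433 -0.0693  0.1649] d cm [-0.48 -0.02  0.19] rot [0.    0.001 0.062] w -0.0 f [-0.2 -0.6  0.9]
t 16.20 at [ 0.6433 -0.0693  0.1649] d cm [-0.83  0.01  0.19] rot [0.001 0.001 0.097] w -0.0 f [-0.2 -0.6  0.9]
0.07 [149, 143, 131, 124, 59, 54, 49, 41, 43, 45, 45, 39, 204, 195, 196, 195, 195, 195, 195, 199, 199, 198, 195, 197, 197]
0.08 [37, 40, 41, 41, 41, 40, 41, 42, 41, 40, 46, 45, 148, 195, 197, 198, 194, 197, 198, 196, 196, 197, 198, 199, 201]
0.1 [113, 94, 70, 42, 46, 44, 39, 40, 43, 42, 44, 125, 133, 151, 200, 207, 194, 175, 186, 198, 209, 205, 203, 202, 199]
0.112 [55, 58, 54, 157, 105, 45, 46, 42, 42, 43, 42, 83, 151, 152, 153, 153, 147, 149, 152, 152, 155, 150, 153, 148, 160]
```

```bash
python3 -m pendant '[{"ax":0,"ay":0,"dx":-0.3,"dy":0,"dz":0,"az":0.03,"gripper":0},{"ax":0,"ay":0,"dx":-0.5,"dy":0,"dz":0,"az":0.06,"gripper":0},{"ax":0,"ay":0,"dx":-0.55,"dy":0,"dz":0,"az":0.07,"gripper":0},{"ax":0,"ay":0,"dx":-0.55,"dy":0,"dz":0,"az":0.07,"gripper":0},{"ax":0,"ay":0,"dx":-0.55,"dy":0,"dz":0,"az":0.07,"gripper":0}]'
python3 -c "
from h import *
for d in(57,55):go(*P(d,.018),.163,d-90)"
python3 -m pendant '[{"ax":0,"ay":0,"dx":3,"dy":0,"dz":0,"az":0,"gripper":0},{"ax":0,"ay":0,"dx":5,"dy":0,"dz":-4,"az":0,"gripper":0},{"ax":0,"ay":0,"dx":5,"dy":0,"dz":-8,"az":0,"gripper":0},{"ax":0,"ay":0,"dx":12,"dy":10,"dz":-12,"az":0,"gripper":0},{"ax":0,"ay":0,"dx":20,"dy":15,"dz":-12,"az":0,"gripper":0},{"ax":0,"ay":0,"dx":20,"dy":15,"dz":-12,"az":0,"gripper":0},{"ax":0,"ay":0,"dx":20,"dy":15,"dz":-12,"az":0,"gripper":0},{"ax":0,"ay":0,"dx":20,"dy":15,"dz":-12,"az":0,"gripper":0}]'
python3 - <<'E'
from h import *
im=r.capture("top")[:,:,::-1];cv2.imwrite("pics/t10.png",im)
cv2.imwrite("pics/s10.png",r.capture("scene")[:,:,::-1])
c=C["top"];T=np.linalg.inv(c["T"])
def px(p):
    q=c["mtx"]@(T[:3]@np.r_[p,1]);return (q[:2]/q[2]).astype(np.float32)
for rr in(.07,.08,.09,.1,.11,.114,.122):
    m=np.array([[px(np.r_[A+rr*np.array([np.cos(np.radians(t)),np.sin(np.radians(t))]),.185]) for t in range(36,80,2)]])
    print(rr,cv2.remap(im,m,None,cv2.INTER_LINEAR).max(2)[0].tolist())
E
```

```text
clock: 16.72
position: [0.6471, -0.0716, 0.1645]
eef_rot: [0.9, 3.009, 0.0]
ft_force: [-0.7, 1.1, 0.5]
gripper_width: 0.0003
gripper_force: 0.6
t 16.72 at [ 0.6471 -0.0716  0.1645] d cm [-0.03 -0.01  0.15] rot [ 0.     0.    -0.005] w 0.0003 f [-0.7  1.1  0.5]
t 16.72 at [ 0.6471 -0.0716  0.1645] d cm [-0.38  0.05  0.15] rot [0.   0.   0.03] w 0.0003 f [-0.7  1.1  0.5]
clock: 17.38
position: [0.5641, 0.1563, 0.2836]
eef_rot: [0.901, 3.009, 0.001]
ft_force: [0.7, 0.5, 0.6]
gripper_width: 0.0003
gripper_force: 0.0
0.07 [83, 83, 81, 84, 86, 85, 85, 84, 77, 78, 80, 83, 84, 82, 70, 72, 85, 86, 87, 88, 99, 109]
0.08 [84, 84, 85, 84, 85, 86, 88, 87, 79, 59, 60, 67, 78, 78, 66, 82, 86, 86, 84, 85, 85, 91]
0.09 [85, 84, 86, 85, 87, 84, 87, 89, 84, 59, 55, 56, 56, 49, 65, 85, 85, 86, 86, 86, 87, 84]
0.1 [84, 85, 85, 89, 88, 86, 84, 86, 87, 65, 56, 55, 56, 52, 82, 88, 86, 89, 89, 86, 88, 87]
0.11 [86, 87, 87, 85, 85, 86, 87, 85, 84, 70, 56, 57, 55, 54, 85, 86, 85, 85, 84, 85, 87, 87]
0.114 [95, 93, 88, 87, 86, 85, 87, 86, 85, 70, 55, 55, 54, 59, 85, 86, 86, 87, 88, 88, 89, 89]
0.122 [136, 138, 135, 136, 134, 137, 135, 109, 84, 90, 90, 92, 89, 87, 88, 86, 88, 88, 90, 87, 85, 88]
```

The lever now spans about 53.5–63° in world angle, centred at about 58.3°, which puts the collar near 1.08–1.10 rad. That is within tolerance but near its edge, so I nudge it about 2.5° further.

```bash
python3 - <<'E'
from h import *
im=cv2.imread("pics/t10.png");c=C["top"];T=np.linalg.inv(c["T"])
def px(p):
    q=c["mtx"]@(T[:3]@np.r_[p,1]);return (q[:2]/q[2]).astype(np.float32)
for rr in(.04,.046,.052,.057):
    m=np.array([[px(np.r_[A+rr*np.array([np.cos(np.radians(t)),np.sin(np.radians(t))]),.196]) for t in range(36,80,2)]])
    print(rr,cv2.remap(im,m,None,cv2.INTER_LINEAR).max(2)[0].tolist())
go(*P(58,.06),.245,-33)
go(*P(58,.03),.163,-33)
E
```

```text
0.04 [83, 83, 82, 82, 79, 73, 67, 57, 45, 36, 36, 35, 37, 56, 81, 87, 83, 80, 79, 80, 81, 82]
0.046 [86, 86, 85, 85, 85, 85, 82, 71, 53, 40, 35, 38, 58, 89, 91, 85, 83, 76, 73, 80, 97, 106]
0.052 [84, 85, 85, 86, 87, 85, 85, 75, 57, 39, 35, 40, 68, 95, 94, 83, 78, 69, 81, 99, 109, 107]
0.057 [86, 84, 83, 83, 84, 85, 86, 82, 62, 41, 34, 38, 83, 103, 91, 81, 74, 69, 87, 102, 110, 110]
t 17.48 at [0.5642 0.1597 0.2843] d cm [-15.21 -15.     3.91] rot [ 0.003  0.001 -0.001] w 0.0005 f [ 0.  -1.  -0.1]
t 17.48 at [0.5642 0.1597 0.2843] d cm [-18.2  -14.97  12.11] rot [ 0.003  0.001 -0.001] w 0.0005 f [ 0.  -1.  -0.1]
```

```bash
python3 -m pendant '[{"ax":0,"ay":0,"dx":-8,"dy":-8,"dz":0,"az":0,"gripper":0},{"ax":0,"ay":0,"dx":-15.2,"dy":-15,"dz":2,"az":0,"gripper":0},{"ax":0,"ay":0,"dx":-15.2,"dy":-15,"dz":4,"az":0,"gripper":0},{"ax":0,"ay":0,"dx":-15.2,"dy":-15,"dz":4,"az":0,"gripper":0},{"ax":0,"ay":0,"dx":-15.2,"dy":-15,"dz":4,"az":0,"gripper":0},{"ax":0,"ay":0,"dx":-15.2,"dy":-15,"dz":7,"az":0,"gripper":0},{"ax":0,"ay":0,"dx":-15.2,"dy":-15,"dz":11,"az":0,"gripper":0},{"ax":0,"ay":0,"dx":-15.2,"dy":-15,"dz":12,"az":0,"gripper":0}]'
python3 -m pendant '[{"ax":0,"ay":0,"dx":0,"dy":0,"dz":0,"az":0,"gripper":0},{"ax":0,"ay":0,"dx":0,"dy":0,"dz":0,"az":0,"gripper":0}]'
python3 -c "
from h import *
for d in(57,54.5):go(*P(d,.018),.163,d-90)"
```

```text
clock: 18.15
position: [0.6057, -0.0559, 0.1569]
eef_rot: [-0.904, -3.001, 0.004]
ft_force: [-1.7, -0.3, -2.6]
gripper_width: -0.0001
gripper_force: 0.0
clock: 18.32
position: [0.6097, -0.0539, 0.1637]
eef_rot: [0.9, 3.01, -0.001]
ft_force: [-0.1, 0.4, 0.8]
gripper_width: -0.0003
gripper_force: 0.0
t 18.32 at [ 0.6097 -0.0539  0.1637] d cm [-4.13  0.58  0.07] rot [-0.001  0.001 -0.005] w -0.0003 f [-0.1  0.4  0.8]
t 18.32 at [ 0.6097 -0.0539  0.1637] d cm [-4.57  0.65  0.07] rot [-0.001  0.001  0.038] w -0.0003 f [-0.1  0.4  0.8]
```

```bash
python3 -m pendant '[{"ax":0,"ay":0,"dx":-2,"dy":0.6,"dz":0,"az":0.02,"gripper":0},{"ax":0,"ay":0,"dx":-3.3,"dy":0.6,"dz":0,"az":0.04,"gripper":0},{"ax":0,"ay":0,"dx":-3.9,"dy":0.6,"dz":0,"az":0.04,"gripper":0},{"ax":0,"ay":0,"dx":-4.2,"dy":0.6,"dz":0,"az":0.04,"gripper":0},{"ax":0,"ay":0,"dx":-4.4,"dy":0.6,"dz":0,"az":0.04,"gripper":0},{"ax":0,"ay":0,"dx":-4.6,"dy":0.6,"dz":0,"az":0.04,"gripper":0},{"ax":0,"ay":0,"dx":-4.6,"dy":0.6,"dz":0,"az":0.04,"gripper":0}]'
python3 -c "
from h import *
go(*P(54.5,.018),.163,-35.5)"
python3 -m pendant '[{"ax":0,"ay":0,"dx":3,"dy":0,"dz":0,"az":0,"gripper":0},{"ax":0,"ay":0,"dx":5,"dy":0,"dz":-4,"az":0,"gripper":0},{"ax":0,"ay":0,"dx":5,"dy":0,"dz":-8,"az":0,"gripper":0},{"ax":0,"ay":0,"dx":12,"dy":10,"dz":-12,"az":0,"gripper":0},{"ax":0,"ay":0,"dx":20,"dy":15,"dz":-12,"az":0,"gripper":0},{"ax":0,"ay":0,"dx":20,"dy":15,"dz":-12,"az":0,"gripper":0},{"ax":0,"ay":0,"dx":20,"dy":15,"dz":-12,"az":0,"gripper":0},{"ax":0,"ay":0,"dx":20,"dy":15,"dz":-12,"az":0,"gripper":0}]'
python3 - <<'E'
from h import *
im=r.capture("top")[:,:,::-1];cv2.imwrite("pics/t11.png",im)
c=C["top"];T=np.linalg.inv(c["T"])
def px(p):
    q=c["mtx"]@(T[:3]@np.r_[p,1]);return (q[:2]/q[2]).astype(np.float32)
for rr in(.09,.1,.11):
    m=np.array([[px(np.r_[A+rr*np.array([np.cos(np.radians(t)),np.sin(np.radians(t))]),.185]) for t in range(36,80,2)]])
    print(rr,cv2.remap(im,m,None,cv2.INTER_LINEAR).max(2)[0].tolist())
for bx in((315,220,385,315),(85,235,195,320)):
  for c in blobs(im,140,bx,60): print(cv2.minAreaRect(c))
a=cv2.imread("pics/top0.png").astype(int)
for n,(x0,y0,x1,y1) in dict(cast=(195,162,232,198),spat=(88,150,148,220),jar=(418,194,456,228)).items(): print(n,abs(im[y0:y1,x0:x1]-a[y0:y1,x0:x1]).mean())
E
```

```text
clock: 18.9
position: [0.6509, -0.074, 0.1634]
eef_rot: [0.961, 2.99, 0.0]
ft_force: [-0.7, 0.6, 0.4]
gripper_width: -0.0003
gripper_force: 0.0
t 18.90 at [ 0.6509 -0.074   0.1634] d cm [-0.02  0.06  0.04] rot [ 0.     0.    -0.002] w -0.0003 f [-0.7  0.6  0.4]
clock: 19.57
position: [0.5767, 0.1571, 0.2823]
eef_rot: [0.962, 2.99, 0.001]
ft_force: [1.8, -0.4, -0.0]
gripper_width: -0.0003
gripper_force: 0.0
0.09 [85, 86, 86, 86, 87, 84, 87, 78, 61, 68, 78, 82, 68, 81, 88, 85, 84, 87, 86, 88, 88, 87]
0.1 [85, 85, 87, 88, 88, 85, 85, 82, 57, 55, 56, 54, 57, 88, 89, 87, 87, 89, 89, 86, 88, 87]
0.11 [84, 86, 88, 87, 86, 86, 88, 84, 61, 56, 56, 54, 63, 87, 87, 86, 86, 85, 86, 88, 88, 88]
((317.5, 299.0), (5.0, 30.0), 0.0)
((336.3673400878906, 295.54290771484375), (94.72660827636719, 44.075016021728516), 41.12147521972656)
((111.8230972290039, 274.9154052734375), (7.566118240356445, 24.930980682373047), 7.125016689300537)
cast 20.313563563563562
spat 41.744126984126986
jar 18.935758513931887
```

The lever is now centred at 56.0° against 55.8° for the finger, and it went past the lugs, so the pan is at its mark. I let the arm settle and hand in.

```bash
python3 -m pendant '[{"ax":0,"ay":0,"dx":0,"dy":0,"dz":0,"az":0,"gripper":0},{"ax":0,"ay":0,"dx":0,"dy":0,"dz":0,"az":0,"gripper":0},{"ax":0,"ay":0,"dx":0,"dy":0,"dz":0,"az":0,"gripper":0},{"ax":0,"ay":0,"dx":0,"dy":0,"dz":0,"az":0,"gripper":0}]'
python3 -c "
from cell import r
print(r.close_job())"
```

```text
clock: 19.95
position: [0.5776, 0.1545, 0.2811]
eef_rot: [-0.964, -2.99, 0.001]
ft_force: [0.2, 0.7, 0.5]
gripper_width: -0.0001
gripper_force: 0.0
the job is handed in; nothing more can be done
None
```

I handed the job in at about 20 s with the short bar in the tray, the long and middle bars flat on the pan, and the lever under the finger (56.0° against 55.8°); no verdict came back, and I didn't conclusively check that the cast, jar and spatula hadn't moved, though no move was planned near them.

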